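# Find the tired spring among three printing pads

## Robot

A 7-joint arm with a two-finger parallel gripper is mounted at the origin on the work surface; the furniture and walls round the work are solid. World frame = base frame: x ahead of the robot, y to its left, z up, the work surface at z = 0. Lengths are in m, angles in rad, forces in N, time in s.
With the tool pointing down it reaches from about 0.425 to 0.875 m from the base axis. Payload 9.9 kg.
Tool frame: the origin (TCP) lies midway between the tips of the shut fingers; the grasp point (between the pads) lies 19 mm behind it; z points along the fingers, y is the line along which they close (so a half turn about z gives the same grasp; the last joint's range is limited). The gripper opens to 85 mm and grips with 20 to 120 N. Pads are 22 mm wide; open, the fingers measure 114 mm over their backs; the gripper's body (76 mm by 85 mm) begins 54 mm behind the grasp point. The pads swing forward as they close: fully open they stand 13 mm farther back than shut.
Start: joints at [1.181, 0.576, 0.025, 1.437, -0.015, 1.129, -0.057], TCP at [0.203, -0.644, 0.211] pointing down, gripper open.
Joint ranges: [-2.76, 2.76], [-0.34, 2.15], [-1.52, 1.57], [0.19, 2.46], [-1.09, 4.23], [0.17, 1.99], [-2.82, 2.82]. Speed limits (rad/s): [2.22, 2.22, 3.01, 3.01, 3.14, 3.14, 3.14].

## Interface

Orientations are given as a unit quaternion [w, x, y, z].
In Python, from workcell import ctrl gives the robot as it stands. The module is installed in compiled form; this text tells all that it offers.
- The arm moves only by the tool move_arm, never from a script. Its arguments are lists of equal length, an entry for each row: "jaw": the opening, from -1 (shut) to 1 (fully open); "slide": the shift along the tool's x, y, z as a fraction of full scale, a list of three; "yaw": the turn about the tool's z as a fraction of full scale. In form: {"jaw": [jaw, ...], "slide": [[dx, dy, dz], ...], "yaw": [yaw, ...]}. A call has 1 to 12 rows; each row is the pose to reach, as a shift and turn from the pose commanded when the call began, along the tool's axes at that moment; what a row does not reach only later rows make up. Full scale, the value 1, is 100 mm for a shift and 60 degrees for a turn. A row lasts 1/8 s, in which the tool goes at most 62.5 mm and 10.7 degrees, less where a joint would pass 70% of its speed; a pose out of reach is approached as far as the arm can. A call with a number of a shift or a turn outside -1 to 1 is refused whole. A call with a gripper value outside its range is refused whole. The fingers move at their own pace and stop on an object; "newtons" is the grip in N (left out, the last holds). Time passes only in rows, so rows that repeat a pose let the fingers close. It gives the time, the measured TCP pose, the force, the opening and the grip force at its end, in the units of the state.
- ctrl.sense(): the state, without advancing time (a new reading comes with each control period).
- ctrl.grab_frame(name): name is "side" or "top" or "wrist"; returns a dict with "frame" (420x560x3 uint8, blue, green, red), "fov_y" (degrees; the focal length in pixels is half the picture's height over the tangent of half this angle, whatever the lens; pixels are square), "cx", "cy" (the principal point, pixels), "R" (3x3) and "t" (3): a world point X has camera coordinates R X + t. Camera axes: x right, y down, z forward; pixel columns grow to the right and rows downward; lengths in m; the calibration is good to about 2 mm. A picture is of the moment at which its call begins. There is no depth.
- ctrl.job_done(): hands the job in; it is judged then, once.
Trained networks look in the newest picture that a camera, given by its name, has taken for a name from the list of things; names that differ only in an ending like _2 or _b are one class to them, and where a whole thing is asked for, a point or a joint stands for the part that bears it (a point fixed in the world has none). Each returns a list of dicts, best first, with "conf" (0 to 1); they miss things now and then, are a little off and sometimes report something else, mostly with a low value. They report only what shows in the picture. A call takes as long as a camera call. They do not tell look-alikes from the thing itself.
- ctrl.recognise(camera, label): "extent" ([left, top, width, height] in pixels, round what is visible of it).
- ctrl.silhouettes(camera, label): "region" (420x560 bool, what is visible of it) and "extent" ([left, top, width, height] in pixels, round what is visible of it).
The state is a dict: "time": time; "qpos": joint angles; "qd": joint speeds; "effort": joint torques, N m; "tcp_pos": TCP position; "tcp_rot": TCP orientation; "ft_force": force on the tool from outside, world axes, zero at the start; "ft_torque": the same for the moment, N m; "gripper_width": finger opening in m; "grasp_force": force on a finger pad.
Only numpy, scipy, OpenCV 4.12 (cv2) and the standard library are available. Lean on these libraries where they do the work, as an engineer would, in place of code of your own. Each camera call takes 0.05 s, during which the arm holds its last target. There are 200 camera calls.

## Task

One of the three sprung printing pads has gone soft: with the fingertips, press each round pad about halfway down and let it spring back, in turn from left to right as the robot sees them, to feel which is the softest. Then push the square tag on the softest pad's stand fully down to mark it for repair, leaving the other two tags up. Only press: do not grip or lift anything, and leave the things standing around where they are.

Things in the scene. Friction and masses are not known exactly. Their poses are not given: they have to be found in the camera images.
- stand_left: The leftmost (largest y) of three alike fixed stands seen from the robot: grey laminated plate 150 (own x) x 70 x 10 mm, origin at the centre of its underside, yaw within 0.35 rad; pad centre 38 mm to its +x, tag centre 50 mm to its -x. The springs differ: 8 mm down takes about 4 N on the softest, 7.5 N and 11 N on the others. Which stand has which changes and cannot be seen.
- pad_left_top (a point): Centre of the top face of the left stand's pad: round wooden disc 48 mm across, 14 mm thick, with a 43 mm dark rubber face, on a coil spring in a dark steel housing. Top about 64 mm above the table at rest; moves straight down 14 mm to a stop, springs back when let go. Begins to give at about 2 N; the firmest takes 20 N at the stop. It could be pulled up off its spring, which is wrong.
- tag_left_top (a point): Centre of the top face of the left stand's tag: a square white plastic cap 24 x 24 x 6 mm on a flat metal stem in a grey guide block. Its top stands 64 mm above the table when up; pushed straight down it slides 18 mm to a stop (top then at 46 mm). It takes about 3 N to slide and stays where it is left.
- tag_left (a joint): How far the left tag is pushed down, in m: 0 up (as it starts), 0.018 fully down.
- stand_middle: The middle of three alike fixed stands seen from the robot: grey laminated plate 150 (own x) x 70 x 10 mm, origin at the centre of its underside, yaw within 0.35 rad; pad centre 38 mm to its +x, tag centre 50 mm to its -x. The springs differ: 8 mm down takes about 4 N on the softest, 7.5 N and 11 N on the others. Which stand has which changes and cannot be seen.
- pad_middle_top (a point): Centre of the top face of the middle stand's pad: round wooden disc 48 mm across, 14 mm thick, with a 43 mm dark rubber face, on a coil spring in a dark steel housing. Top about 64 mm above the table at rest; moves straight down 14 mm to a stop, springs back when let go. Begins to give at about 2 N; the firmest takes 20 N at the stop. It could be pulled up off its spring, which is wrong.
- tag_middle_top (a point): Centre of the top face of the middle stand's tag: a square white plastic cap 24 x 24 x 6 mm on a flat metal stem in a grey guide block. Its top stands 64 mm above the table when up; pushed straight down it slides 18 mm to a stop (top then at 46 mm). It takes about 3 N to slide and stays where it is left.
- tag_middle (a joint): How far the middle tag is pushed down, in m: 0 up (as it starts), 0.018 fully down.
- stand_right: The rightmost (smallest y) of three alike fixed stands seen from the robot: grey laminated plate 150 (own x) x 70 x 10 mm, origin at the centre of its underside, yaw within 0.35 rad; pad centre 38 mm to its +x, tag centre 50 mm to its -x. The springs differ: 8 mm down takes about 4 N on the softest, 7.5 N and 11 N on the others. Which stand has which changes and cannot be seen.
- pad_right_top (a point): Centre of the top face of the right stand's pad: round wooden disc 48 mm across, 14 mm thick, with a 43 mm dark rubber face, on a coil spring in a dark steel housing. Top about 64 mm above the table at rest; moves straight down 14 mm to a stop, springs back when let go. Begins to give at about 2 N; the firmest takes 20 N at the stop. It could be pulled up off its spring, which is wrong.
- tag_right_top (a point): Centre of the top face of the right stand's tag: a square white plastic cap 24 x 24 x 6 mm on a flat metal stem in a grey guide block. Its top stands 64 mm above the table when up; pushed straight down it slides 18 mm to a stop (top then at 46 mm). It takes about 3 N to slide and stays where it is left.
- tag_right (a joint): How far the right tag is pushed down, in m: 0 up (as it starts), 0.018 fully down.
- stamp_block: Wooden stamp with a knob handle, 37 x 42 x 46 mm, standing behind the left stand. Loose bystander, to be left alone; origin at the centre of its underside.
- test_tile: Small glazed test tile, 40 x 40 x 7 mm, lying before the middle stand. Loose bystander, to be left alone; origin at the centre of its underside.
- charcoal: Black charcoal stub, 23 x 30 x 9 mm, lying behind the right stand. Loose bystander, to be left alone; origin at the centre of its underside.
- charcoal_small: Smaller black charcoal stub, 14 x 20 x 9 mm, lying before the right stand. Loose bystander, to be left alone; origin at the centre of its underside.
- jar_moss: Glaze jar with a screw lid, 56 x 68 mm high, at the back; to its left a pencil sharpener juts from the wall over the table at 0.17 m height (about x 0.67, y 0.04), and left of that stands a tool chest, so swing in above or short of them. Loose bystander, to be left alone; origin at the centre of its underside.
- jar_blue: Smaller glaze jar, 45 x 56 mm high, at the back. Loose bystander, to be left alone; origin at the centre of its underside.
- clay_ball: Ball of clay, 55 mm, at the back right. Loose bystander, to be left alone; origin at the centre of its underside.
Not all that is in view belongs to the job. What is shaped like the stand_middle but yellow is not meant.

How it is judged:
By the outcome, as a careful person would: the job done as asked, in the order asked, and still so for the second after the job is handed in, with the robot touching nothing.
It also fails if it takes over 51 s, if anything falls off the work surface, if the arm or the gripper's body presses on something with over 40 N, if the wrist force passes 120 N, or if a joint passes its speed limit or range.

## Working session

There is one attempt and no reset: what is moved stays moved. The work goes in short steps, Python scripts to look and compute and a tool call to move; the robot and the scene stay as the last step left them, time stands still between calls to the robot, and variables do not carry over. Pictures are saved under pics/ and viewed, at most 11 in all, crops included, and the job is handed in when it is done.

Besides the shell and the picture viewer there is one more tool, called after ">>>" by a JSON object that holds its "op" and its "data". move_arm: Moves the arm, as the interface text tells. Shift numbers are shares of 100 mm and turn numbers shares of 60 degrees, none past 1 either way. Its arguments: {"type":"object","properties":{"jaw":{"type":"array"},"slide":{"type":"array"},"yaw":{"type":"array"},"newtons":{"type":"number"}},"required":["jaw","slide","yaw"]}

```bash
mkdir -p pics; cat > h.py <<'E'
import numpy as np, cv2
from workcell import ctrl
def K(f):
    h=f["frame"].shape[0]; return h/2/np.tan(np.radians(f["fov_y"])/2)
def back(f,u,v,z):
    R=np.array(f["R"]);t=np.array(f["t"]);k=K(f)
    d=R.T@np.array([(u-f["cx"])/k,(v-f["cy"])/k,1]);c=-R.T@t
    return c+d*(z-c[2])/d[2]
def proj(f,X):
    c=np.array(f["R"])@np.array(X)+np.array(f["t"]);return c[:2]/c[2]*K(f)+[f["cx"],f["cy"]]
E
python3 - <<'E'
from h import *
ims=[]
for n in("top","side"):
    f=ctrl.grab_frame(n); cv2.imwrite(f"pics/{n}0.png",f["frame"])
    for l in("pad_left_top","tag_left_top"):
        for d in ctrl.silhouettes(n,l):
            m=d["region"]; v,u=np.nonzero(m)
            print(n,l,round(d["conf"],2),np.round(d["extent"]),round(u.mean(),1),round(v.mean(),1),np.round(back(f,u.mean(),v.mean(),.06),3))
    for d in ctrl.recognise(n,"stand_middle"): print(n,"stand",d)
s=ctrl.sense();print(s["tcp_pos"],s["tcp_rot"],s["ft_force"],s["time"],s["gripper_width"])
E
```

```text
top pad_left_top 0.77 [174. 150.  24.  25.] 186.4 161.9 [ 0.548 -0.026  0.06 ]
top tag_left_top 0.63 [335. 218.  10.  14.] 338.6 222.1 [ 0.441 -0.313  0.06 ]
top tag_left_top 0.44 [183. 200.  15.  15.] 189.5 208.1 [ 0.461 -0.035  0.06 ]
top stand {'extent': [271.6, 274.8, 43.2, 80.7], 'conf': 0.82}
top stand {'extent': [245.6, 151.7, 39.1, 77.8], 'conf': 0.67}
top stand {'extent': [173.4, 121.7, 24.6, 18.7], 'conf': 0.37}
side pad_left_top 0.84 [211. 247.  25.  22.] 223.2 257.1 [ 0.543 -0.019  0.06 ]
side pad_left_top 0.53 [180. 253.  17.  18.] 189.7 262.7 [0.597 0.015 0.06 ]
side pad_left_top 0.34 [308. 235.  17.  14.] 317.4 241.0 [ 0.383 -0.12   0.06 ]
side tag_left_top 0.67 [262. 252.  13.  18.] 267.8 262.9 [ 0.457 -0.031  0.06 ]
side tag_left_top 0.67 [231. 202.  74.  46.] 265.9 228.1 [ 0.493 -0.124  0.06 ]
side tag_left_top 0.55 [208. 244.  77.  52.] 247.6 270.7 [0.486 0.001 0.06 ]
side stand {'extent': [346.5, 211.3, 73.2, 45.4], 'conf': 0.87}
side stand {'extent': [230.4, 202.3, 73.5, 47.0], 'conf': 0.81}
side stand {'extent': [166.5, 207.4, 29.0, 44.1], 'conf': 0.58}
[ 0.20322466 -0.64362299  0.21053773] [-1.37021393e-04  9.88331960e-01  1.52315191e-01 -1.80941987e-05] [-0.64968218  0.18673342 -0.06986711] 0.4 0.08507708321942044
```

View pics/top0.png

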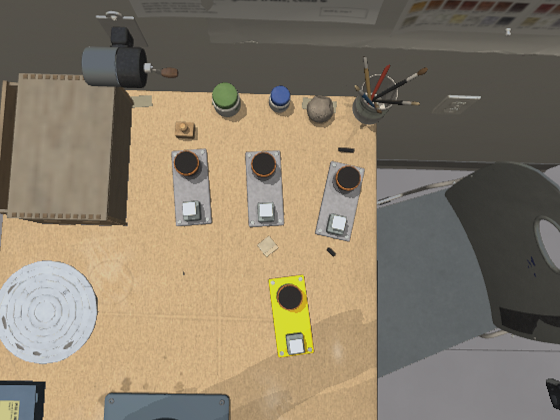

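View pics/side0.png

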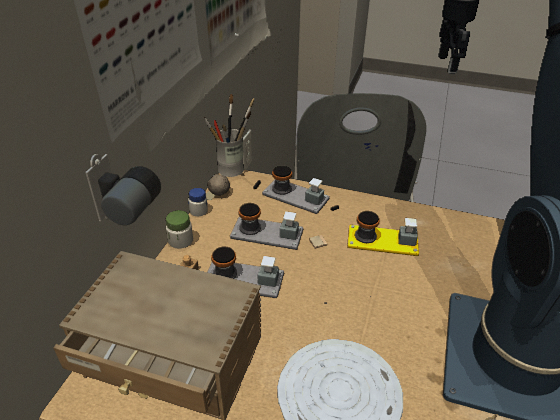

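The top view shows three grey stands. The left has its pad at (187,163) and tag at (190,209), the middle at (263,164) and (266,211), and the right at (347,178) and (338,223). The yellow look-alike is at (290,297). The side view confirms this layout, with all tags up. Next I'll refine the points.

```bash
cat > loc.py <<'E'
from h import *
f=ctrl.grab_frame("top");g=f["frame"].astype(int)
for n,p,t in(("left",(187,163),(190,209)),("mid",(263,164),(266,211)),("right",(347,178),(338,223))):
    for k,(u,v),r in(("pad",p,15),("tag",t,12)):
        w=g[v-r:v+r+1,u-r:u+r+1]
        m=(w.max(2)<55) if k=="pad" else (w.min(2)>185)
        c,l,st,ce=cv2.connectedComponentsWithStats(m.astype(np.uint8))
        i=1+st[1:,4].argmax(); x=ce[i]+[u-r,v-r]
        print(n,k,np.round(x,1),st[i,2:],np.round(back(f,*x,.064),4))
s=f["frame"][130:250,160:380]; cv2.imwrite("pics/crop0.png",cv2.resize(s,None,fx=3.6,fy=3.6,interpolation=cv2.INTER_CUBIC))
print(-np.array(f["R"]).T@f["t"])
E
python3 loc.py
```

```text
left pad [185.4 162.1] [ 22  21 357] [ 0.5464 -0.0244  0.064 ]
left tag [188.7 208.2] [ 13  13 152] [ 0.4599 -0.0339  0.064 ]
mid pad [262.9 163.5] [ 21  21 350] [ 0.5474 -0.1692  0.064 ]
mid tag [265.5 209.5] [ 13  12 145] [ 0.4607 -0.176   0.064 ]
right pad [348.  177.2] [ 21  21 350] [ 0.5253 -0.3294  0.064 ]
right tag [338.6 222.2] [ 14  14 150] [ 0.4401 -0.3121  0.064 ]
[ 0.34853369 -0.17260294  1.02795878]
```

View pics/crop0.png

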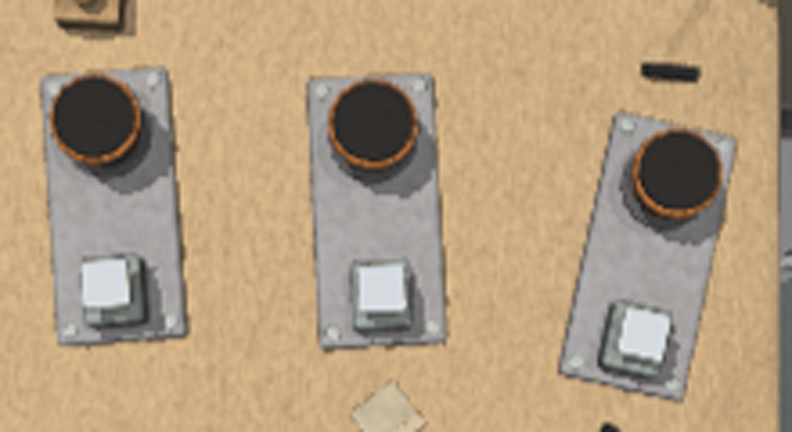

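The crop matches the fits, and pad-to-tag spacing is about 87 mm as expected. I'll shut the jaws and travel at z≈0.21 to the left pad.

>>> {"op": "move_arm", "data": {"jaw": [-1, -1, -1, -1], "slide": [[0.4, -0.4, 0], [0.8, -0.8, 0], [1, -1, 0], [1, -1, 0]], "yaw": [0, 0, 0, 0]}}

```text
time: 0.95
tcp_pos: [0.2703, -0.5163, 0.2112]
tcp_rot: [-0.0, 0.988, 0.154, 0.001]
ft_force: [1.0, -0.3, 0.7]
gripper_width: 0.0121
grasp_force: 0.0
```

>>> {"op": "move_arm", "data": {"jaw": [-1, -1, -1, -1], "slide": [[0.4, -0.4, 0], [0.8, -0.8, 0], [1, -1, 0], [1, -1, 0]], "yaw": [0, 0, 0, 0]}}

```text
time: 1.45
tcp_pos: [0.3348, -0.3919, 0.211]
tcp_rot: [0.0, 0.988, 0.154, 0.0]
ft_force: [0.2, -0.3, -0.7]
gripper_width: 0.0002
grasp_force: 0.0
```

>>> {"op": "move_arm", "data": {"jaw": [-1, -1, -1, -1], "slide": [[0.4, -0.4, 0], [0.8, -0.8, 0], [1, -1, 0], [1, -1, 0]], "yaw": [0, 0, 0, 0]}}

```text
time: 1.95
tcp_pos: [0.3999, -0.2672, 0.2108]
tcp_rot: [0.0, 0.988, 0.153, 0.0]
ft_force: [-0.0, -1.1, 0.1]
gripper_width: 0.0002
grasp_force: 0.0
```

>>> {"op": "move_arm", "data": {"jaw": [-1, -1, -1, -1], "slide": [[0.4, -0.4, 0], [0.8, -0.8, 0], [1, -1, 0], [1, -1, 0]], "yaw": [0, 0, 0, 0]}}

```text
time: 2.45
tcp_pos: [0.4652, -0.1422, 0.2106]
tcp_rot: [0.0, 0.988, 0.153, 0.0]
ft_force: [-0.7, -0.2, -0.3]
gripper_width: -0.0003
grasp_force: 0.0
```

>>> {"op": "move_arm", "data": {"jaw": [-1, -1, -1, -1, -1], "slide": [[0.4, -0.35, 0], [0.8, -0.7, 0], [1, -0.87, 0], [1, -0.87, 0], [1, -0.87, 0]], "yaw": [0, 0, 0, 0, 0]}}

```text
time: 3.08
tcp_pos: [0.533, -0.0318, 0.2105]
tcp_rot: [0.001, 0.989, 0.151, -0.001]
ft_force: [-1.0, -0.5, -0.6]
gripper_width: -0.0002
grasp_force: 0.0
```

```bash
cat > go.py <<'E'
from h import *; import sys
from scipy.spatial.transform import Rotation as Ro
s=ctrl.sense();q=np.array(s["tcp_rot"]);R=Ro.from_quat(q[[1,2,3,0]]).as_matrix()
P=dict(lp=(.5464,-.0244),lt=(.4599,-.0339),mp=(.5474,-.1692),mt=(.4607,-.176),rp=(.5253,-.3294),rt=(.4401,-.3121))
print(np.round(s["tcp_pos"],4),R.round(3).tolist(),np.round(s["ft_force"],2),s["gripper_width"],s["time"])
for k,p in P.items(): print(k,np.round(R.T@(np.array([*p,.064])-s["tcp_pos"])*10,3))
E
python3 go.py
```

```text
[ 0.533  -0.0318  0.2105] [[0.955, 0.298, -0.001], [0.298, -0.955, -0.001], [-0.001, 0.001, -1.0]] [-1.01 -0.51 -0.64] -0.00024329206892770183 3.075
lp [ 0.152 -0.032  1.464]
lt [-0.702 -0.199  1.465]
mp [-0.27   1.353  1.466]
mt [-1.118  1.16   1.467]
rp [-0.958  2.816  1.469]
rt [-1.72   2.398  1.469]
```

>>> {"op": "move_arm", "data": {"jaw": [-1, -1, -1, -1, -1], "slide": [[0.15, -0.03, 0.4], [0.15, -0.03, 0.8], [0.15, -0.03, 1], [0.15, -0.03, 1], [0.15, -0.03, 1]], "yaw": [0, 0, 0, 0, 0]}}

```text
time: 3.7
tcp_pos: [0.5472, -0.0227, 0.1117]
tcp_rot: [0.0, 0.988, 0.151, 0.001]
ft_force: [0.3, 0.4, 0.5]
gripper_width: 0.0001
grasp_force: 0.0
```

```bash
python3 go.py; python3 - <<'E'
from h import *
a=ctrl.grab_frame("wrist");b=ctrl.grab_frame("side");f=a["frame"].copy()
for p in((.5464,-.0244),(.4599,-.0339),(.5474,-.1692),(.4607,-.176)):
    for im,c in((f,a),(b["frame"],b)):
        cv2.drawMarker(im,tuple(int(x) for x in proj(c,(*p,.064))),(0,255,0),0,8,1)
s=b["frame"][150:318,140:364]
cv2.imwrite("pics/w1.png",np.hstack([cv2.resize(f,(400,300)),cv2.resize(s,(400,300))]))
E
```

```text
[ 0.5472 -0.0227  0.1117] [[0.954, 0.299, 0.001], [0.299, -0.954, -0.0], [0.001, 0.001, -1.0]] [0.26 0.36 0.51] 8.859217890684834e-05 3.7
lp [-0.013  0.014  0.477]
lt [-0.867 -0.155  0.476]
mp [-0.437  1.398  0.477]
mt [-1.285  1.204  0.476]
rp [-1.128  2.861  0.478]
rt [-1.889  2.44   0.477]
```

View pics/w1.png

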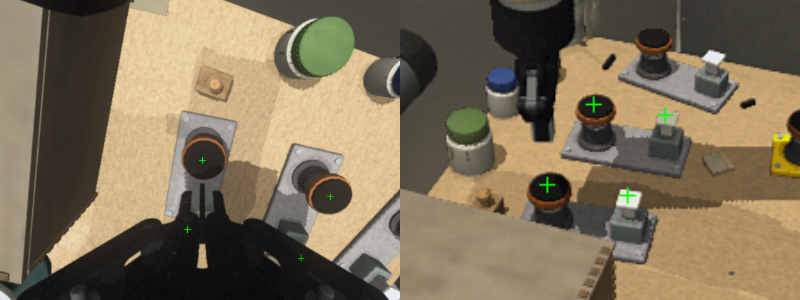

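The wrist view (pad at (203,158)) and the side view both put the projected marks on the pads and tags, within about 2 mm. I'll press the left pad.

>>> {"op": "move_arm", "data": {"jaw": [-1, -1, -1, -1, -1, -1, -1], "slide": [[0, 0, 0.2], [0, 0, 0.4], [0, 0, 0.46], [0, 0, 0.5], [0, 0, 0.54], [0, 0, 0.54], [0, 0, 0.54]], "yaw": [0, 0, 0, 0, 0, 0, 0]}}

```text
time: 4.68
tcp_pos: [0.547, -0.0214, 0.057]
tcp_rot: [0.0, 0.988, 0.152, 0.0]
ft_force: [0.4, -0.0, 0.8]
gripper_width: -0.0002
grasp_force: 0.0
```

```bash
cat > avg.py <<'E'
from h import *
F=[];Z=[]
for i in range(8):
    ctrl.grab_frame("side");s=ctrl.sense();F.append(s["ft_force"]);Z.append(s["tcp_pos"][2])
print(np.mean(F,0).round(2),np.std(F,0).round(2),np.round(np.mean(Z),4),np.round(s["tcp_pos"],4),s["time"])
E
python3 avg.py
```

```text
[0.33 0.22 0.1 ] [0.45 0.46 0.65] 0.0569 [ 0.5468 -0.0214  0.0567] 5.075
```

```bash
python3 - <<'E'
from h import *
a=ctrl.grab_frame("wrist");b=ctrl.grab_frame("side");t=ctrl.grab_frame("top")
s=ctrl.sense();X=s["tcp_pos"]
for c in(a,b,t): cv2.drawMarker(c["frame"],tuple(int(x) for x in proj(c,X)),(0,255,0),0,6,1); print(proj(c,X))
s=b["frame"][215:299,180:292]
cv2.imwrite("pics/w2.png",np.hstack([cv2.resize(a["frame"],(400,300)),cv2.resize(s,(400,300),interpolation=cv2.INTER_CUBIC)]))
E
```

```text
[281.08403621 251.54852376]
[222.13773899 256.93223142]
[184.37237412 162.66737873]
```

View pics/w2.png

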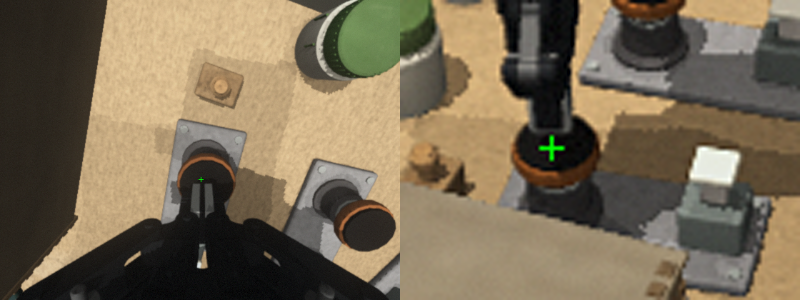

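The left fingertips show just above the pad and the force is nil, so there's no contact yet. I'll go lower in small steps.

>>> {"op": "move_arm", "data": {"jaw": [-1, -1], "slide": [[0, 0, 0.03], [0, 0, 0.03]], "yaw": [0, 0]}}

```text
time: 5.48
tcp_pos: [0.5466, -0.0214, 0.0534]
tcp_rot: [-0.0, 0.988, 0.152, -0.0]
ft_force: [0.4, 0.7, 0.1]
gripper_width: 0.0
grasp_force: 0.0
```

>>> {"op": "move_arm", "data": {"jaw": [-1, -1], "slide": [[0, 0, 0.02], [0, 0, 0.02]], "yaw": [0, 0]}}

```text
time: 5.72
tcp_pos: [0.5467, -0.0214, 0.0515]
tcp_rot: [-0.0, 0.988, 0.152, -0.0]
ft_force: [-0.6, -0.1, -0.0]
gripper_width: 0.0001
grasp_force: 0.0
```

```bash
python3 avg.py
```

```text
[0.18 0.05 0.11] [0.56 0.3  0.49] 0.0517 [ 0.5468 -0.0214  0.0517] 6.125
```

```bash
python3 - <<'E'
from h import *
a=ctrl.grab_frame("wrist");b=ctrl.grab_frame("side")
o=cv2.imread("pics/side0.png")
r=lambda im:cv2.resize(im[230:290,180:260],(400,300),interpolation=cv2.INTER_CUBIC)
w=a["frame"][180:330,180:380]
w=np.clip(w.astype(float)*2.0,0,255).astype(np.uint8)
n=np.clip(r(b["frame"]).astype(float)*1.8,0,255).astype(np.uint8)
cv2.imwrite("pics/w3.png",np.hstack([np.vstack([r(o),n]),np.vstack([cv2.resize(w,(400,300)),cv2.resize(a["frame"],(400,300))])]))
E
```

```text
(no output)
```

View pics/w3.png

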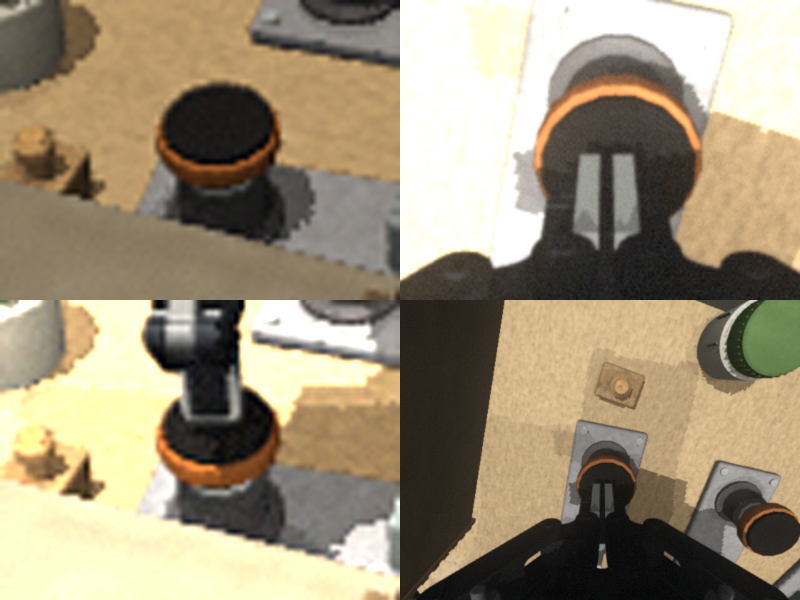

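Pad unmoved, with the tip hovering over its centre: the tip at about px (222,253) sits higher than the reported TCP projects. I'll continue down until force appears.

>>> {"op": "move_arm", "data": {"jaw": [-1, -1], "slide": [[0, 0, 0.03], [0, 0, 0.03]], "yaw": [0, 0]}}

```text
time: 6.48
tcp_pos: [0.5466, -0.0214, 0.0484]
tcp_rot: [-0.0, 0.988, 0.152, -0.0]
ft_force: [-0.5, 0.6, 0.1]
gripper_width: -0.0002
grasp_force: 0.0
```

>>> {"op": "move_arm", "data": {"jaw": [-1, -1], "slide": [[0, 0, 0.02], [0, 0, 0.02]], "yaw": [0, 0]}}

```text
time: 6.72
tcp_pos: [0.5467, -0.0213, 0.0465]
tcp_rot: [-0.0, 0.988, 0.152, -0.0]
ft_force: [0.2, -0.1, 0.1]
gripper_width: 0.0002
grasp_force: 0.0
```

```bash
python3 avg.py; python3 - <<'E'
from h import *
f=ctrl.grab_frame("side")
for z in(.05,.06,.07):print(z,proj(f,(.5467,-.0214,z)))
print(ctrl.sense()["effort"])
E
```

```text
[-0.23 -0.07  0.  ] [0.46 0.53 0.71] 0.0467 [ 0.5469 -0.0214  0.0468] 7.125
0.05 [222.41798759 259.44028395]
0.06 [222.0908566  255.70869927]
0.07 [221.75935057 251.92720848]
[-6.42148898e-04 -6.70542169e+01 -2.44638361e-01 -1.77195543e+01
  9.34611977e-03  1.94357955e-03  5.19489151e-05]
```

>>> {"op": "move_arm", "data": {"jaw": [-1, -1, -1], "slide": [[0, 0, 0.02], [0, 0, 0.02], [0, 0, 0.02]], "yaw": [0, 0, 0]}}

```text
time: 7.55
tcp_pos: [0.5468, -0.0213, 0.0447]
tcp_rot: [-0.0, 0.988, 0.152, -0.0]
ft_force: [0.2, -0.1, -0.7]
gripper_width: 0.0001
grasp_force: 0.0
```

```bash
python3 avg.py; python3 - <<'E'
from h import *
a=ctrl.grab_frame("wrist");b=ctrl.grab_frame("side")
o=cv2.imread("pics/side0.png")
r=lambda im:np.clip(cv2.resize(im[230:290,180:260],(400,300),interpolation=cv2.INTER_CUBIC)*1.6,0,255).astype(np.uint8)
w=np.clip(a["frame"][150:300,180:380]*2.0,0,255).astype(np.uint8)
# orange rim rows at pad-left/right edges
for im in(o,b["frame"]):
    h=cv2.cvtColor(im,cv2.COLOR_BGR2HSV)[240:280,205:242]; m=(h[...,0]>4)&(h[...,0]<14)&(h[...,1]>150)&(h[...,2]>60)
    v,u=np.nonzero(m); print(len(v),v.mean()+240,u.mean()+205,v.max()+240)
cv2.imwrite("pics/w4.png",np.hstack([r(b["frame"]),cv2.resize(w,(400,300))]))
E
```

```text
[0.14 0.03 0.08] [0.49 0.59 0.41] 0.0447 [ 0.5468 -0.0214  0.0447] 7.95
90 262.2888888888889 222.56666666666666 266
85 262.5764705882353 221.8235294117647 266
```

View pics/w4.png

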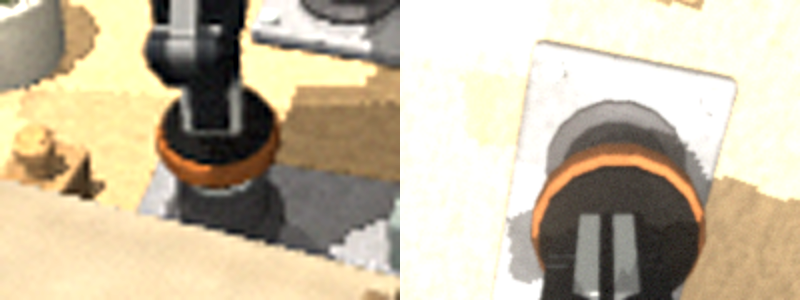

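The pad rim hasn't moved (row 262 as before) and the tip is still just above the rubber. Fingertips end well short of the reported TCP. Continuing.

>>> {"op": "move_arm", "data": {"jaw": [-1, -1, -1], "slide": [[0, 0, 0.02], [0, 0, 0.02], [0, 0, 0.02]], "yaw": [0, 0, 0]}}

```text
time: 8.43
tcp_pos: [0.547, -0.0213, 0.0428]
tcp_rot: [0.0, 0.988, 0.152, 0.0]
ft_force: [-0.6, -0.3, 1.5]
gripper_width: -0.0
grasp_force: 0.8
```

>>> {"op": "move_arm", "data": {"jaw": [-1, -1, -1], "slide": [[0, 0, 0.02], [0, 0, 0.02], [0, 0, 0.02]], "yaw": [0, 0, 0]}}

```text
time: 8.8
tcp_pos: [0.5469, -0.0214, 0.0407]
tcp_rot: [-0.0, 0.988, 0.152, 0.0]
ft_force: [-0.1, 0.7, 2.7]
gripper_width: -0.0003
grasp_force: 1.1
```

```bash
cat >> avg.py <<'E'
im=ctrl.grab_frame("side")["frame"]
h=cv2.cvtColor(im,cv2.COLOR_BGR2HSV)[240:280,205:242]; m=(h[...,0]>4)&(h[...,0]<14)&(h[...,1]>150)&(h[...,2]>60)
v,u=np.nonzero(m); print(len(v),v.mean()+240,v.max()+240)
E
python3 avg.py; python3 - <<'E'
from h import *
a=ctrl.grab_frame("wrist");print(-np.array(a["R"]).T@a["t"],np.array(a["R"]).round(2).tolist())
E
```

```text
[0.64 0.12 2.  ] [0.37 0.24 0.58] 0.0408 [ 0.5469 -0.0213  0.0407] 9.2
83 263.4578313253012 267
[0.62413659 0.00219472 0.20456885] [[0.3, -0.95, 0.0], [-0.9, -0.29, 0.32], [-0.3, -0.1, -0.95]]
```

>>> {"op": "move_arm", "data": {"jaw": [-1, -1, -1], "slide": [[0, 0, 0.02], [0, 0, 0.04], [0, 0, 0.04]], "yaw": [0, 0, 0]}}

```text
time: 9.68
tcp_pos: [0.5469, -0.0214, 0.0366]
tcp_rot: [-0.0, 0.988, 0.152, 0.0]
ft_force: [0.6, -0.4, 3.2]
gripper_width: 0.0001
grasp_force: 1.7
```

```bash
python3 avg.py
```

```text
[ 0.86 -0.33  3.3 ] [0.75 0.32 0.75] 0.0367 [ 0.5469 -0.0213  0.0368] 10.075
86 265.0232558139535 269
```

At about 7 mm down (rim down 2.7 px, roughly 7 mm) the left pad gives about 3.3 N, which looks soft. I'll release it and go to the middle.

>>> {"op": "move_arm", "data": {"jaw": [-1, -1, -1, -1, -1, -1, -1], "slide": [[0, 0, -0.1], [0, 0, -0.3], [0, 0, -0.4], [-0.1, 0.3, -0.4], [-0.22, 0.7, -0.4], [-0.22, 0.7, -0.4], [-0.22, 0.7, -0.4]], "yaw": [0, 0, 0, 0, 0, 0, 0]}}

```text
time: 11.0
tcp_pos: [0.5466, -0.0943, 0.0766]
tcp_rot: [-0.0, 0.988, 0.152, -0.0]
ft_force: [0.2, 1.2, 0.4]
gripper_width: 0.0001
grasp_force: 0.0
```

>>> {"op": "move_arm", "data": {"jaw": [-1, -1, -1, -1, -1], "slide": [[-0.12, 0.35, 0], [-0.22, 0.71, 0], [-0.22, 0.71, 0], [-0.22, 0.71, 0], [-0.22, 0.71, 0]], "yaw": [0, 0, 0, 0, 0]}}

```text
time: 11.62
tcp_pos: [0.5475, -0.1672, 0.0767]
tcp_rot: [-0.0, 0.988, 0.154, 0.0]
ft_force: [0.2, -0.7, -0.4]
gripper_width: -0.0001
grasp_force: 0.0
```

```bash
python3 avg.py; python3 go.py; python3 - <<'E'
from h import *
a=ctrl.grab_frame("wrist");b=ctrl.grab_frame("side")
for n,c in(("w",a),("s",b)):
  for p in((.5474,-.1692,.064),):
    cv2.drawMarker(c["frame"],tuple(int(round(x)) for x in proj(c,p)),(0,255,0),0,6,1)
x,y=[int(v) for v in proj(b,(.5474,-.1692,.064))]
s=b["frame"][y-40:y+20,x-40:x+40]; w=a["frame"][150:300,180:380]
cv2.imwrite("pics/w5.png",np.clip(1.7*np.hstack([cv2.resize(s,(400,300)),cv2.resize(w,(400,300))]),0,255).astype(np.uint8))
E
```

```text
[0.12 0.08 0.22] [0.4  0.48 0.53] 0.0767 [ 0.5473 -0.1689  0.0767] 12.025
99 262.24242424242425 266
[ 0.5473 -0.169   0.0767] [[0.954, 0.301, 0.0], [0.301, -0.954, 0.0], [0.0, -0.0, -1.0]] [0.03 0.25 0.65] 0.00013564249484887168 12.075
lp [ 0.427 -1.382  0.127]
lt [-0.427 -1.552  0.127]
mp [0.    0.002 0.127]
mt [-0.847 -0.194  0.127]
rp [-0.693  1.463  0.127]
rt [-1.453  1.041  0.127]
```

View pics/w5.png

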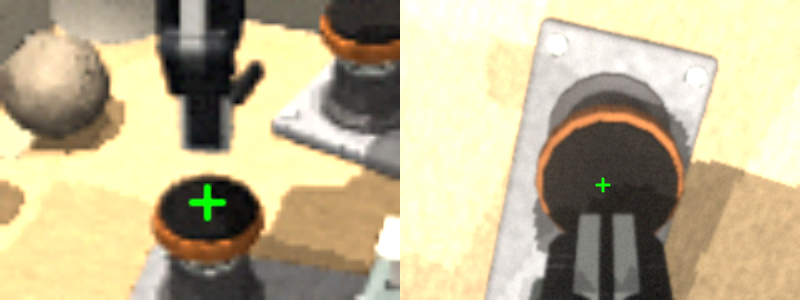

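The left pad has sprung back (rim at row 262.2). The fingertips are over the middle pad's centre, so I'll press the same depth.

>>> {"op": "move_arm", "data": {"jaw": [-1, -1, -1, -1, -1, -1], "slide": [[0, 0, 0.2], [0, 0, 0.32], [0, 0, 0.36], [0, 0, 0.4], [0, 0, 0.4], [0, 0, 0.4]], "yaw": [0, 0, 0, 0, 0, 0]}}

```text
time: 12.92
tcp_pos: [0.5468, -0.169, 0.0372]
tcp_rot: [-0.0, 0.988, 0.152, -0.0]
ft_force: [-2.9, 0.4, 6.5]
gripper_width: -0.0001
grasp_force: 3.3
```

```bash
python3 avg.py
```

```text
[-3.66  1.01  6.39] [0.41 0.24 0.35] 0.0373 [ 0.5469 -0.169   0.0373] 13.325
101 262.2079207920792 266
```

>>> {"op": "move_arm", "data": {"jaw": [-1, -1, -1, -1, -1, -1, -1], "slide": [[0, 0, -0.1], [0, 0, -0.3], [0, 0, -0.4], [-0.1, 0.3, -0.4], [-0.35, 0.73, -0.4], [-0.35, 0.73, -0.4], [-0.35, 0.73, -0.4]], "yaw": [0, 0, 0, 0, 0, 0, 0]}}

```text
time: 14.25
tcp_pos: [0.5359, -0.2491, 0.0768]
tcp_rot: [-0.0, 0.988, 0.152, 0.0]
ft_force: [0.9, 0.1, 0.0]
gripper_width: -0.0002
grasp_force: 0.0
```

>>> {"op": "move_arm", "data": {"jaw": [-1, -1, -1, -1, -1], "slide": [[-0.17, 0.37, 0], [-0.34, 0.73, 0], [-0.34, 0.73, 0], [-0.34, 0.73, 0], [-0.34, 0.73, 0]], "yaw": [0, 0, 0, 0, 0]}}

```text
time: 14.88
tcp_pos: [0.5262, -0.327, 0.0768]
tcp_rot: [-0.0, 0.988, 0.154, 0.0]
ft_force: [-0.4, 0.1, 0.8]
gripper_width: 0.0
grasp_force: 0.0
```

```bash
python3 go.py
```

```text
[ 0.5262 -0.327   0.0768] [[0.953, 0.304, 0.0], [0.304, -0.953, 0.001], [0.001, -0.001, -1.0]] [-0.42  0.09  0.76] 3.340548746834304e-05 14.875
lp [ 1.111 -2.822  0.13 ]
lt [ 0.258 -2.994  0.13 ]
mp [ 0.681 -1.44   0.129]
mt [-0.166 -1.638  0.129]
rp [-0.016  0.02   0.128]
rt [-0.775 -0.404  0.127]
```

Middle is about 6.4 N, i.e. firmer. Now the right pad.

>>> {"op": "move_arm", "data": {"jaw": [-1, -1, -1, -1, -1, -1], "slide": [[0, 0, 0.2], [0, 0, 0.32], [0, 0, 0.36], [0, 0, 0.4], [0, 0, 0.4], [0, 0, 0.4]], "yaw": [0, 0, 0, 0, 0, 0]}}

```text
time: 15.62
tcp_pos: [0.5255, -0.3278, 0.0376]
tcp_rot: [-0.001, 0.988, 0.153, -0.0]
ft_force: [-3.1, 4.2, 8.7]
gripper_width: 0.0
grasp_force: 4.6
```

```bash
python3 avg.py
```

```text
[-3.2   4.61  9.  ] [0.43 0.57 0.37] 0.0376 [ 0.5255 -0.3278  0.0376] 16.025
95 262.14736842105265 266
```

>>> {"op": "move_arm", "data": {"jaw": [-1, -1, -1, -1, -1], "slide": [[0, 0, -0.1], [0, 0, -0.3], [0, 0, -0.5], [0, 0, -0.5], [0, 0, -0.5]], "yaw": [0, 0, 0, 0, 0]}}

```text
time: 16.7
tcp_pos: [0.5253, -0.329, 0.0864]
tcp_rot: [-0.0, 0.988, 0.152, -0.0]
ft_force: [-0.5, -1.0, 0.3]
gripper_width: -0.0003
grasp_force: 0.0
```

```bash
python3 go.py
```

```text
[ 0.5253 -0.329   0.0864] [[0.954, 0.301, -0.0], [0.301, -0.954, 0.0], [-0.0, -0.0, -1.0]] [-0.46 -1.01  0.32] -0.00026321991701056734 16.7
lp [ 1.119 -2.841  0.224]
lt [ 0.265 -3.011  0.224]
mp [ 0.692 -1.457  0.224]
mt [-0.155 -1.653  0.224]
rp [-0.001  0.004  0.224]
rt [-0.761 -0.418  0.224]
```

Left is the softest at 3.3 N, against 6.4 N and 9.0 N. Moving above the left tag.

>>> {"op": "move_arm", "data": {"jaw": [-1, -1, -1], "slide": [[0.05, -0.5, 0], [0.09, -1, 0], [0.09, -1, 0]], "yaw": [0, 0, 0]}}

```text
time: 17.08
tcp_pos: [0.5031, -0.2265, 0.086]
tcp_rot: [-0.001, 0.988, 0.155, -0.001]
ft_force: [-0.5, -0.5, 0.3]
gripper_width: -0.0002
grasp_force: 0.0
```

>>> {"op": "move_arm", "data": {"jaw": [-1, -1, -1], "slide": [[0.05, -0.5, 0], [0.09, -1, 0], [0.09, -1, 0]], "yaw": [0, 0, 0]}}

```text
time: 17.45
tcp_pos: [0.4818, -0.1296, 0.0863]
tcp_rot: [-0.001, 0.988, 0.155, -0.001]
ft_force: [0.5, -0.4, 0.9]
gripper_width: -0.0003
grasp_force: 0.0
```

>>> {"op": "move_arm", "data": {"jaw": [-1, -1, -1, -1, -1], "slide": [[0.05, -0.5, 0], [0.09, -1, 0], [0.09, -1, 0], [0.09, -1, 0], [0.09, -1, 0]], "yaw": [0, 0, 0, 0, 0]}}

```text
time: 18.08
tcp_pos: [0.4612, -0.0366, 0.0865]
tcp_rot: [0.0, 0.989, 0.151, -0.0]
ft_force: [-0.5, -0.9, -0.5]
gripper_width: -0.0003
grasp_force: 0.0
```

```bash
python3 go.py; python3 - <<'E'
from h import *
b=ctrl.grab_frame("side");a=ctrl.grab_frame("wrist")
x,y=[int(v) for v in proj(b,(.4599,-.0339,.064))]
s=b["frame"][y-40:y+20,x-40:x+40]; w=a["frame"][150:300,180:380]
cv2.imwrite("pics/w6.png",np.clip(1.5*np.hstack([cv2.resize(s,(400,300)),cv2.resize(w,(400,300))]),0,255).astype(np.uint8))
E
```

```text
[ 0.4612 -0.0366  0.0865] [[0.954, 0.299, -0.0], [0.299, -0.954, -0.001], [-0.0, 0.001, -1.0]] [-0.53 -0.9  -0.54] -0.00025204919369175465 18.075
lp [0.849 0.137 0.225]
lt [-0.005 -0.03   0.225]
mp [0.427 1.522 0.226]
mt [-0.421  1.328  0.226]
rp [-0.263  2.985  0.227]
rt [-1.024  2.566  0.227]
```

View pics/w6.png

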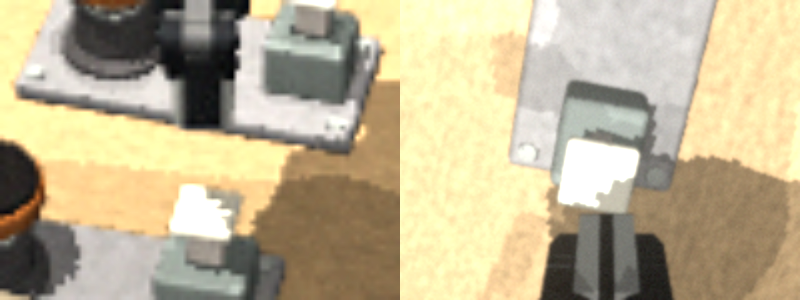

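The cap is directly below the tips in both views. I'll push down in two stages.

>>> {"op": "move_arm", "data": {"jaw": [-1, -1, -1, -1, -1, -1, -1], "slide": [[0, -0.02, 0.2], [0, -0.02, 0.38], [0, -0.02, 0.44], [0, -0.02, 0.5], [0, -0.02, 0.56], [0, -0.02, 0.58], [0, -0.02, 0.58]], "yaw": [0, 0, 0, 0, 0, 0, 0]}}

```text
time: 19.05
tcp_pos: [0.4607, -0.0328, 0.0287]
tcp_rot: [-0.0, 0.988, 0.152, 0.0]
ft_force: [-0.4, -0.1, 0.5]
gripper_width: -0.0001
grasp_force: 0.0
```

>>> {"op": "move_arm", "data": {"jaw": [-1, -1, -1], "slide": [[0, 0, 0.02], [0, 0, 0.02], [0, 0, 0.02]], "yaw": [0, 0, 0]}}

```text
time: 19.42
tcp_pos: [0.4605, -0.0328, 0.0267]
tcp_rot: [-0.0, 0.988, 0.152, 0.0]
ft_force: [-0.3, 0.4, -0.3]
gripper_width: -0.0
grasp_force: 0.3
```

>>> {"op": "move_arm", "data": {"jaw": [-1, -1, -1], "slide": [[0, 0, 0.02], [0, 0, 0.03], [0, 0, 0.03]], "yaw": [0, 0, 0]}}

```text
time: 19.8
tcp_pos: [0.4606, -0.0329, 0.0252]
tcp_rot: [0.0, 0.988, 0.152, 0.001]
ft_force: [-5.1, 1.5, 31.1]
gripper_width: -0.0004
grasp_force: 15.6
```

```bash
python3 - <<'E'
from h import *
b=ctrl.grab_frame("side");a=ctrl.grab_frame("wrist");print(ctrl.sense()["ft_force"],ctrl.sense()["tcp_pos"])
x,y=[int(v) for v in proj(b,(.4599,-.0339,.064))]
s=b["frame"][y-40:y+20,x-40:x+40]; w=a["frame"][150:300,180:380]
cv2.imwrite("pics/w7.png",np.clip(1.5*np.hstack([cv2.resize(s,(400,300)),cv2.resize(w,(400,300))]),0,255).astype(np.uint8))
E
```

```text
[-5.36929212  1.3704287  30.95198257] [ 0.46058967 -0.0328715   0.02518568]
```

View pics/w7.png

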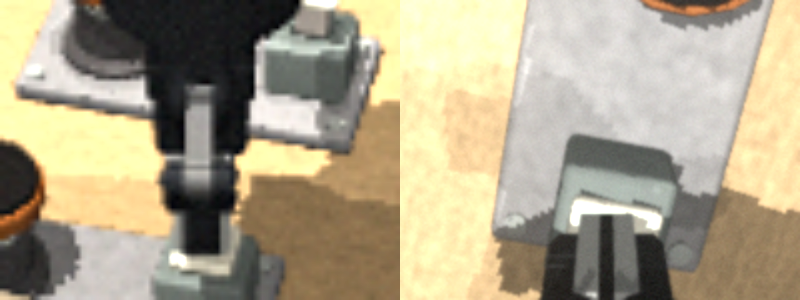

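Force jumped to 31 N, so the tag is at its stop, with the cap down against the guide block. I'll lift off and check.

>>> {"op": "move_arm", "data": {"jaw": [-1, -1, -1, -1, -1, -1], "slide": [[0, 0, -0.1], [0, 0, -0.4], [0, 0, -0.8], [0, 0, -1], [0, 0, -1], [0, 0, -1]], "yaw": [0, 0, 0, 0, 0, 0]}}

```text
time: 20.65
tcp_pos: [0.4598, -0.033, 0.1231]
tcp_rot: [-0.0, 0.988, 0.152, -0.0]
ft_force: [-0.0, 1.1, 0.5]
gripper_width: 0.0002
grasp_force: 0.0
```

```bash
python3 - <<'E'
from h import *
b=ctrl.grab_frame("side");print(ctrl.sense()["ft_force"],ctrl.sense()["tcp_pos"])
s=b["frame"][150:310,150:350]
cv2.imwrite("pics/w8.png",np.clip(1.4*cv2.resize(s,(750,600)),0,255).astype(np.uint8))
E
```

```text
[ 0.55987683 -0.24773284 -0.82442062] [ 0.459682   -0.03298645  0.12290014]
```

View pics/w8.png

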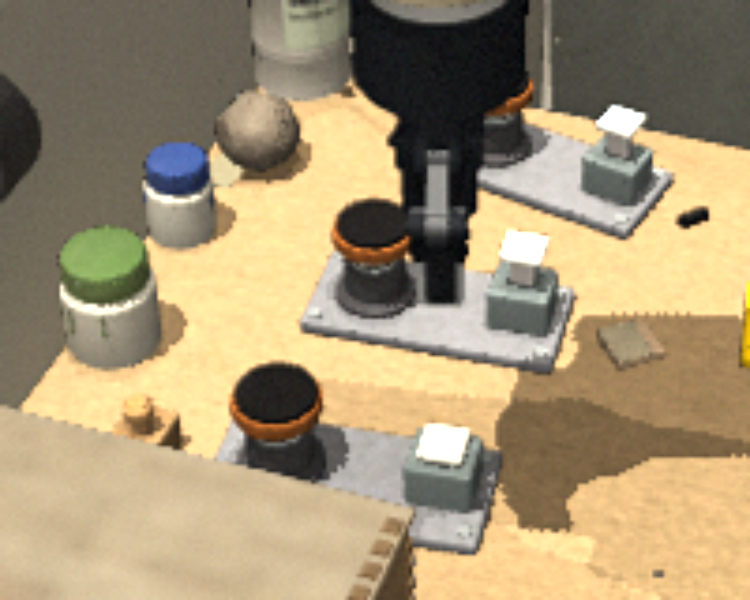

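The left tag at (443,445) is fully down on its block. The middle tag (525,245) and right tag (620,120) are up, all pads are up, and the bystanders haven't moved.

```bash
python3 -c "
from workcell import ctrl
print(ctrl.job_done())"
```

```text
the job is handed in; nothing more can be done
None
```

I pressed the three pads from left to right and the left one was softest (about 3.3 N, against 6.4 N and 9.0 N), so I pushed the left tag fully down, left the other two up, and handed the job in.

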